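# Load the brake-and-starter kit carrier in dot order and fold its cover down

## Task

Make up the repair kit in the carrier, filling the pockets in the order of the dots on their labels: first stand the white oil filter in the one-dot pocket, then the steel starter solenoid in the two-dot pocket, then the red brake calliper housing in the three-dot pocket, each upright, lowered in and not dropped. Then fold the clear blue-framed cover fully down over them. Leave all the other goods on the bench where they stand.

Things in the scene. Friction and masses are not known exactly. Their poses are not given: they have to be found in the camera images.
- filter: white oil filter can with an orange band near its foot, standing: diameter 54 mm, 84 mm tall, about 0.3 kg. Origin: centre of its underside, z up
- solenoid: bare steel cylinder (starter solenoid) standing, diameter 48 mm, 64 mm tall, then a black cap (diameter 40 mm) up to 74 mm and two copper studs on top up to 82 mm; about 0.4 kg. Origin: centre of its underside, z up
- caliper: red brake calliper housing, a standing block with a round steel piston on top: 42 mm along its x, 50 mm along its y, 70 mm tall, about 0.5 kg. Origin: centre of its underside, z up
- pocket1_floor (a point): green open square pocket on the carrier; white label on its robot side with one black dot. Outside 76 x 76, inside 68 x 68 mm, rim 24 mm above its inner floor. The three differ only in dots, stand 102 mm apart along the carrier's y and change places from run to run. Point: centre of inner floor, 10 mm above the table; axes as the carrier's
- pocket2_floor (a point): green open square pocket on the carrier; white label on its robot side with two black dots. Outside 76 x 76, inside 68 x 68 mm, rim 24 mm above its inner floor. The three differ only in dots, stand 102 mm apart along the carrier's y and change places from run to run. Point: centre of inner floor, 10 mm above the table; axes as the carrier's
- pocket3_floor (a point): green open square pocket on the carrier; white label on its robot side with three black dots. Outside 76 x 76, inside 68 x 68 mm, rim 24 mm above its inner floor. The three differ only in dots, stand 102 mm apart along the carrier's y and change places from run to run. Point: centre of inner floor, 10 mm above the table; axes as the carrier's
- carrier: fixed grey base plate 170 (x) x 344 (y) x 6 mm that carries the three pockets (centres on its x = 0, at y = -102, 0, 102 mm) and, at x = +70 mm, y = +-164 mm, two hinge posts 112 mm high (14 mm wide). Origin: centre of its underside; its -x side faces roughly towards the robot
- cover (a joint): angle of the folding cover (clear sheet in a blue frame, 135 mm deep, 312 wide, 8 thick) hinged on the carrier's far side; 0 = folded down level over the pockets, 1.57 = upright. Starts open (1.45 to 1.85; stop 1.95). The stiff hinge holds it where left; it takes up to 5 N at the free edge, pushed from behind, then from above
- cover_hinge (a point): middle of the cover's hinge line, which runs along the carrier's y, 70 mm behind the pocket centres and 112 mm above the table; axes as the carrier's
- cover_edge (a point): middle of the cover's free edge, 135 mm from the hinge line, mid-thickness; its z axis is the normal of the sheet (up when folded down)
- black_filter: bystander: black filter can with a green band, diameter 58 mm, 78 mm tall; stays where it is. Origin: centre of its underside
- carton: bystander: small cardboard box 50 x 50 x 62 mm; stays where it is. Origin: centre of its underside
- pulley: bystander: dark steel pulley lying flat, diameter 60 mm, 34 mm tall; stays where it is. Origin: centre of its underside
- brake_disc: bystander: brake disc lying flat at the back, diameter 240 mm, 45 mm tall. Origin: centre of its underside
Mind the look-alikes: they are no part of the job. Leave any yellow look-alike of the caliper alone.

How it is judged:
By the outcome, as a careful person would: the job done as asked, in the order asked, and still so for the second after the job is handed in, with the robot touching nothing.
It also fails if it takes over 72 s, if anything falls off the work surface, if the arm or the gripper's body presses on something with over 40 N, if the wrist force passes 120 N, or if a joint passes its speed limit or range.

## Robot

A 6-joint arm with a two-finger parallel gripper is mounted at the origin on the work surface. World frame = base frame: x ahead of the robot, y to its left, z up, the work surface at z = 0. Lengths are in m, angles in rad, forces in N, time in s.
With the tool pointing down it reaches from about 0.275 to 0.825 m from the base axis. Payload 4.9 kg.
Tool frame: the origin (TCP) lies midway between the tips of the shut fingers; the grasp point (between the pads) lies 19 mm behind it (grip_point_offset is the distance from the TCP to the grasp point, in m); z points along the fingers, y is the line along which they close (so a half turn about z gives the same grasp; the last joint's range is limited). The gripper opens to 85 mm and grips with 20 to 120 N. Pads are 22 mm wide; open, the fingers measure 114 mm over their backs; the gripper's body (76 mm by 85 mm) begins 54 mm behind the grasp point. The pads swing forward as they close: fully open they stand 13 mm farther back than shut.
Start: joints at [-1.308, 0.326, -0.193, 1.052, 0, 1.437], TCP at [0.213, -0.507, 0.231] pointing down, gripper open.
Joint ranges: [-2.65, 2.65], [-0.97, 1.79], [-1.3, 1.35], [-1.93, 2.1], [-1.47, 1.37], [-3.14, 3.14]. Speed limits (rad/s): [2.57, 2.57, 3.14, 3.14, 3.14, 3.14].

## Interface

Orientations are given as a rotation vector (axis times angle).
In Python, from cell import * gives the robot as it stands. Calls block until the motion is done:
- movep(position, orientation): joint-space move of the TCP to a pose.
- move_l(position, velocity=0.15, rot=None, until_force=None): straight line of the TCP; rot=None keeps the orientation; velocity is the mean speed in m/s. With until_force (N) it stops when the force on the tool has changed by that much, and returns True; else False.
- set_joints(angles): joint-space move.
- let_go() and grab(newtons=None): open the fingers fully, or close them until they stop; newtons is the grip in N (None keeps the last).
- sleep(seconds).
- ik(position, orientation): joint angles nearest the present ones, or None.
- get_state(): the state.
- grab_frame(name): name is "scene" or "top" or "wrist"; returns a dict with "img" (420x560x3 uint8, red, green, blue), "fx", "fy", "cx", "cy" (pixels), "cam_to_world" (4x4, takes a point from camera to world coordinates); the wrist camera has in their place "T_tool_cam" (4x4, takes a point from camera to tool coordinates, whose origin is the TCP and whose axes are the flange's). Camera axes: x right, y down, z forward; pixel columns grow to the right and rows downward; lengths in m; the calibration is good to about 2 mm. A picture is of the moment at which its call begins: read the wrist's pose just before it. There is no depth.
A pose or a line that the arm cannot do raises MotionError and nothing moves.
- sign_off(): hands the job in; it is judged then, once.
Trained networks look in the newest picture that a camera, given by its name, has taken for a name from the list of things; names that differ only in an ending like _2 or _b are one class to them, and where a whole thing is asked for, a point or a joint stands for the part that bears it (a point fixed in the world has none). Each returns a list of dicts, best first, with "score" (0 to 1); they miss things now and then, are a little off and sometimes report something else, mostly with a low value. They report only what shows in the picture. A call takes as long as a camera call. They do not tell look-alikes from the thing itself.
- spot_in(camera, name): "centre" ([column, row] in pixels, amid what is visible of it).
- silhouettes(camera, name): "mask" (420x560 bool, what is visible of it) and "centre" ([column, row] in pixels, amid what is visible of it).
- tip_of(camera, name): "centre" ([column, row] in pixels: a listed point, or the origin of a listed thing).
The state is a dict: "clock": time; "q": joint angles; "joint_velocities": joint speeds; "tau": joint torques, N m; "position": TCP position; "eef_rot": TCP orientation; "contact_force": force on the tool from outside, world axes, zero at the start; "wrist_torque": the same for the moment, N m; "finger_gap": opening from 0.0 (shut) to 1.0 (fully open); "grasp_force": force on a finger pad.
Only numpy, scipy, OpenCV 4.12 (cv2) and the standard library are available. Lean on these libraries where they do the work, as an engineer would, in place of code of your own. Each camera call takes 0.05 s, during which the arm holds its last target. There are 200 camera calls.

## Working session

There is one attempt and no reset: what is moved stays moved. The work goes in short steps, each a Python script; the robot and the scene stay as the last script left them, time stands still between calls to the robot, and variables do not carry over. Pictures are saved under pics/ and viewed, at most 10 in all, crops included, and the job is handed in when it is done.

```bash
mkdir -p pics; ls
cat > h.py <<'E'
from cell import *
import numpy as np, cv2
from scipy.spatial.transform import Rotation as R
def ray(f,px):
    T=np.array(f["cam_to_world"]); d=T[:3,:3]@np.array([(px[0]-f["cx"])/f["fx"],(px[1]-f["cy"])/f["fy"],1]); return T[:3,3],d
def atz(f,px,z):
    o,d=ray(f,px); return o+d*(z-o[2])/d[2]
def proj(f,P):
    T=np.linalg.inv(np.array(f["cam_to_world"])); p=T[:3,:3]@np.array(P)+T[:3,3]; return np.array([f["cx"]+f["fx"]*p[0]/p[2],f["cy"]+f["fy"]*p[1]/p[2]])
def save(f,n): cv2.imwrite("pics/"+n,cv2.cvtColor(f["img"],cv2.COLOR_RGB2BGR))
E
python3 - <<'E'
from h import *
np.set_printoptions(precision=3,suppress=True)
Z=dict(filter=0,solenoid=0,caliper=0,pocket1_floor=.01,pocket2_floor=.01,pocket3_floor=.01,carrier=0,cover_hinge=.112,cover_edge=.24,black_filter=0,carton=0,pulley=0,brake_disc=0)
for c in("scene","top"):
    f=grab_frame(c); save(f,c+"0.png"); print(c,f["fx"],np.array(f["cam_to_world"]))
    for n,z in Z.items():
        print(n,[(round(d["score"],2),np.round(d["centre"],1),atz(f,d["centre"],z)[:2]) for d in tip_of(c,n)[:3]])
s=get_state();print(s["clock"],s["eef_rot"])
E
```

```text
pics
scene 455.33187719131774 [[-0.994  0.06  -0.089  0.681]
 [ 0.107  0.63  -0.769  0.866]
 [ 0.01  -0.774 -0.633  0.822]
 [ 0.     0.     0.     1.   ]]
filter [(0.71, array([281.5, 171.5]), array([ 0.547, -0.346])), (0.56, array([285.6, 188.8]), array([ 0.544, -0.251]))]
solenoid [(0.56, array([282. , 169.6]), array([ 0.544, -0.357]))]
caliper [(0.95, array([290.4, 212.1]), array([ 0.543, -0.138])), (0.95, array([229.6, 177.5]), array([ 0.713, -0.328])), (0.36, array([319.8, 174.1]), array([ 0.426, -0.32 ]))]
pocket1_floor [(0.95, array([296. , 258.7]), array([0.553, 0.06 ]))]
pocket2_floor [(0.57, array([326.4, 321.2]), array([0.511, 0.258]))]
pocket3_floor [(0.65, array([306.6, 287.1]), array([0.54 , 0.156]))]
carrier [(0.77, array([310.5, 289.6]), array([0.53 , 0.156]))]
cover_hinge [(0.7, array([278.4, 261.7]), array([0.608, 0.167]))]
cover_edge [(0.6, array([268.1, 215.2]), array([0.629, 0.161]))]
black_filter [(0.58, array([328.7, 216.3]), array([ 0.437, -0.109]))]
carton [(0.59, array([327.5, 196.6]), array([ 0.423, -0.2  ]))]
pulley [(0.76, array([318.1, 172. ]), array([ 0
[... 698 characters left out ...]
([0.551, 0.044])), (0.44, array([309.3, 257.5]), array([ 0.436, -0.121]))]
pocket2_floor [(0.73, array([164.8, 227.5]), array([0.517, 0.262]))]
pocket3_floor [(0.98, array([206.8, 216. ]), array([0.547, 0.152]))]
carrier [(0.6, array([207.4, 218.9]), array([0.54 , 0.151]))]
cover_hinge [(0.76, array([197.2, 190. ]), array([0.603, 0.163]))]
cover_edge [(0.55, array([181.3, 167. ]), array([0.635, 0.18 ]))]
black_filter [(0.58, array([310.7, 260. ]), array([ 0.43 , -0.125])), (0.54, array([390.3, 217.5]), array([ 0.543, -0.344]))]
carton []
pulley [(0.85, array([390.2, 263.3]), array([ 0.42, -0.34]))]
brake_disc [(0.92, array([300.6, 145.5]), array([ 0.743, -0.102]))]
1.4 [-3.08  -0.619 -0.   ]
```

```bash
python3 -c "
import cv2
a=cv2.imread('pics/top0.png');cv2.imwrite('pics/topc.png',cv2.resize(a[110:310,130:430],None,fx=2.66,fy=2.66,interpolation=cv2.INTER_CUBIC))"
```

```text
(no output)
```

View pics/scene0.png

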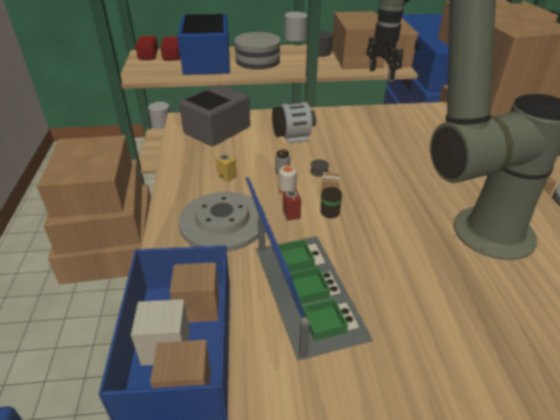

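View pics/topc.png

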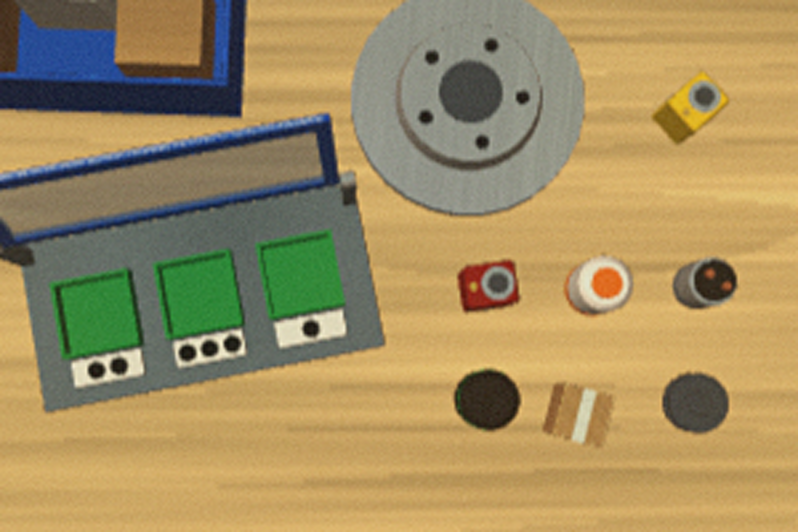

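The pictures show the kit items in a row: caliper at top-view pixel (314,217), filter (355,217), solenoid (395,217). The yellow look-alike is at (390,150). From right to left the pockets have 1, 3 and 2 dots, and the carrier is turned by about 0.18 rad. I'll refine the poses by fitting projected models to masks.

```bash
cat > fit.py <<'E'
from h import *
from scipy.optimize import minimize
np.set_printoptions(precision=4,suppress=True)
def cyl(r,z0,z1):
    a=np.linspace(0,2*np.pi,40); return np.array([[r*np.cos(t),r*np.sin(t),z] for z in(z0,z1) for t in a])
def box(a,b,z0,z1,c=(0,0)): return np.array([[c[0]+i*a/2,c[1]+j*b/2,z] for z in(z0,z1) for i in(-1,1) for j in(-1,1)])
def place(P,p): 
    c,s=np.cos(p[2]),np.sin(p[2]); return np.c_[p[0]+c*P[:,0]-s*P[:,1],p[1]+s*P[:,0]+c*P[:,1],P[:,2]]
def render(f,parts,p,k=4):
    m=np.zeros((420*k,560*k),np.uint8)
    for P in parts:
        q=np.array([proj(f,x) for x in place(P,p)]); cv2.fillConvexPoly(m,cv2.convexHull(np.round((q+.5)*k).astype(np.int32)),255)
    return cv2.resize(m,(560,420),interpolation=cv2.INTER_AREA)/255.
def fit(fm,parts,p0,yaw=False):
    def cost(v):
        p=[v[0],v[1],v[2]/5 if yaw else 0]; return sum(np.abs(render(f,parts,p)-m).sum()/m.sum() for f,m in fm)
    v0=np.array([p0[0],p0[1],p0[2]*5]) if yaw else np.array(p0[:2])
    s=v0+np.vstack([np.zeros(len(v0)),.015*np.eye(len(v0))*([1,1,10][:len(v0)])])
    r=minimize(cost,v0,method="Nelder-Mead",options=dict(initial_simplex=s,xatol=2e-4,fatol=1e-4,maxiter=120))
    v=r.x.copy(); 
    if yaw: v[2]/=5
    return v,r.fun
E
cat > a.py <<'E'
from fit import *
F={c:grab_frame(c) for c in("top","scene")}
M={"filter":[cyl(.027,0,.084)],"solenoid":[cyl(.024,0,.064),cyl(.02,.064,.074)],"caliper":[box(.042,.05,0,.07)]}
G={"filter":(.544,-.238,0),"solenoid":(.547,-.353,0),"caliper":(.544,-.137,.1)}
for n in M:
    L={}
    for c in F:
        e=proj(F[c],(*G[n][:2],.04)); S=[(np.hypot(*(np.array(d["centre"])-e)),d) for d in silhouettes(c,n)]
        if S:
            d=min(S,key=lambda t:t[0]); print(n,c,d[0].round(1),d[1]["mask"].sum(),round(d[1]["score"],2))
            if d[0]<12: L[c]=(F[c],d[1]["mask"].astype(float))
    for k in(["top"],["scene"],["top","scene"]):
        if all(c in L for c in k): print("  ",k,*fit([L[c] for c in k],M[n],G[n],n=="caliper"))
# carrier via green colour
P=[box(.076,.076,.006,.034,(0,y)) for y in(-.102,0,.102)]
fm={}
for c in F:
    h=cv2.cvtColor(F[c]["img"],cv2.COLOR_RGB2HSV); m=((h[...,0]>45)&(h[...,0]<80)&(h[...,1]>90)).astype(np.uint8)
    r=(render(F[c],P,(.54,.152,.18))>0).astype(np.uint8); m=m*cv2.dilate(r,np.ones((15,15)))
    fm[c]=(F[c],m.astype(float)); print(c,m.sum(),r.sum())
for k in(["top"],["scene"],["top","scene"]): print("carrier",k,*fit([fm[c] for c in k],P,(.54,.152,.18),True))
for c in F: print(c,[(d["score"],d["centre"]) for d in tip_of(c,"cover_edge")+tip_of(c,"cover_hinge")])
E
python3 a.py
```

```text
filter top 2.5 446 0.7
filter scene 4.5 500 0.74
   ['top'] [ 0.5418 -0.2349] 0.09872505055833992
   ['scene'] [ 0.545  -0.2328] 0.27534901960784314
   ['top', 'scene'] [ 0.543  -0.2361] 0.38444016530378966
solenoid top 2.3 402 0.96
solenoid scene 1.2 244 0.81
   ['top'] [ 0.5448 -0.347 ] 0.05525314603453321
   ['scene'] [ 0.5455 -0.3515] 0.5828511732561877
   ['top', 'scene'] [ 0.5453 -0.347 ] 0.6458541429784539
caliper top 1.9 394 0.79
caliper scene 4.0 464 0.91
   ['top'] [ 0.5412 -0.1277  0.1127] 0.0686075445406589
   ['scene'] [ 0.544  -0.1295  0.0918] 0.15584854631507775
   ['top', 'scene'] [ 0.5417 -0.1278  0.1031] 0.2430970988080161
top 2671 2893
scene 2895 3643
carrier ['top'] [0.5359 0.1571 0.1882] 0.038828080839224496
carrier ['scene'] [0.5357 0.1554 0.2003] 0.20882928646415386
carrier ['top', 'scene'] [0.5357 0.1571 0.19  ] 0.25327369337941763
top [(0.79, [184.0, 166.8]), (0.5, [346.9, 268.0]), (0.32, [390.8, 215.2]), (0.57, [197.0, 191.4]), (0.4, [185.6, 167.1])]
scene [(0.58, [264.3, 219.9]), (0.92, [278.6, 262.9])]
```

Both cameras agree to within a few mm. I'll move above the filter and refine with the wrist camera.

```bash
cat >> fit.py <<'E'
def down(psi): return (R.from_euler("z",psi)*R.from_euler("x",np.pi)).as_rotvec()
M={"filter":[cyl(.027,0,.084)],"solenoid":[cyl(.024,0,.064),cyl(.02,.064,.074)],"caliper":[box(.042,.05,0,.07)]}
def wframe():
    s=get_state(); f=grab_frame("wrist"); T=np.eye(4); T[:3,:3]=R.from_rotvec(s["eef_rot"]).as_matrix(); T[:3,3]=s["position"]
    f["cam_to_world"]=T@np.array(f["T_tool_cam"]); return f
def refine(n,g,dz=0):
    f=wframe(); P=[p+[0,0,dz] for p in M[n]]; e=proj(f,(*g[:2],.04+dz)); S=[(np.hypot(*(np.array(d["centre"])-e)),d) for d in silhouettes("wrist",n)]
    print(n,"wrist expects",e,[(t[0].round(1),t[1]["mask"].sum(),round(t[1]["score"],2)) for t in S])
    if not S: return None,f
    d=min(S,key=lambda t:t[0])[1]; r=fit([(f,d["mask"].astype(float))],P,g,n=="caliper"); print("  fit",*r); return r,f
E
python3 - <<'E'
from fit import *
p=(.543,-.236)
for psi in(0,np.pi): print(psi,ik((*p,.25),down(psi)))
movep((*p,.26),down(0))
r,f=refine("filter",(*p,0)); save(f,"w1.png"); print(get_state()["clock"],get_state()["q"])
E
```

```text
0 [-0.5346  0.3941 -0.0443  1.1324  0.      2.607 ]
3.141592653589793 [-0.5346  0.3941 -0.0443  1.1324  0.     -0.5346]
filter wrist expects [278.3188 181.7562] [(np.float64(5.7), np.int64(2209), 0.72)]
  fit [ 0.5444 -0.2368] 0.06288356900025742
3.675 [-0.5365  0.3891 -0.0264  1.1555 -0.0002  2.6067]
```

View pics/w1.png

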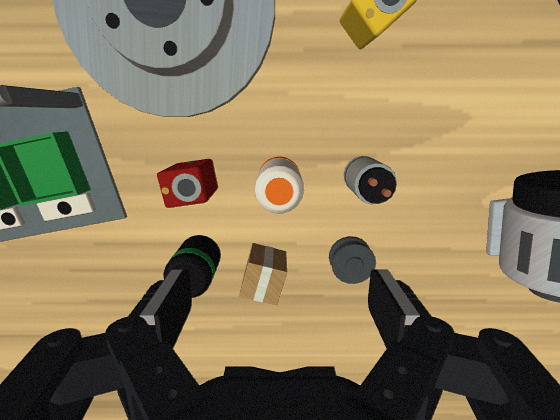

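The wrist view shows the filter at (280,187), and the fit gives (0.544,-0.237), within 2 mm of the overhead estimate. Next I'll pick it and place it in pocket 1.

```bash
cat >> fit.py <<'E'
C=np.array([.5358,.157]); YAW=.189
def pocket(y): return C+y*np.array([-np.sin(YAW),np.cos(YAW)])
def chk(t): s=get_state(); print(t,"t%.1f"%s["clock"],"gap%.3f"%s["finger_gap"],"gf%.1f"%s["grasp_force"],np.array(s["position"]),np.array(s["contact_force"]))
def pick(p,psi,h,N=40):
    movep((*p,h+.09),down(psi)); move_l((*p,h),.15); grab(N); chk("grab"); move_l((*p,.17),.2); chk("lift")
def put(p,psi,h):
    movep((*p,.17),down(psi)); move_l((*p,h+.025),.2); hit=move_l((*p,h+.009),.04,until_force=6); chk("down hit=%s"%hit)
    let_go(); move_l((*p,.2),.25); chk("up")
E
python3 - <<'E'
from fit import *
pick((.5442,-.2368),np.pi,.036)
put(pocket(-.102),np.pi+YAW,.036)
E
```

```text
grab t7.5 gap0.620 gf41.7 [ 0.5451 -0.2371  0.0374] [-0.7017  0.5791  5.7591]
lift t8.3 gap0.618 gf42.5 [ 0.5433 -0.2363  0.1686] [ 0.2518  0.144  -3.411 ]
down hit=True t10.5 gap0.624 gf42.6 [0.5558 0.0571 0.0471] [0.8778 0.2187 4.0907]
up t11.7 gap1.003 gf0.0 [0.5542 0.0568 0.1989] [-0.3628  0.1299 -0.5424]
```

Run:
```python
from fit import *
f=wframe(); save(f,"w2.png")
g=(.545,-.348)
movep((*g,.2),down(np.pi))
r,_=refine("solenoid",(*g,0))
p=r[0][:2] if r and np.hypot(*(r[0][:2]-g))<.008 and r[1]<.2 else np.array(g)
pick(p,np.pi,.031)
put(pocket(.102),np.pi+YAW,.031)
f=wframe(); save(f,"w3.png")
g=(.543,-.130,.1)
movep((*g[:2],.2),down(np.pi+.1))
r,f=refine("caliper",g); save(f,"w4.png")
cv2.imwrite("pics/m.png",np.hstack([cv2.resize(cv2.imread(f"pics/w{i}.png"),(400,300)) for i in(3,4)]))
```

```text
solenoid wrist expects [278.4432 193.6585] [(np.float64(5.8), np.int64(2319), 0.66)]
  fit [ 0.5454 -0.345 ] 0.042112472414580326
grab t15.0 gap0.550 gf41.7 [ 0.5461 -0.3452  0.0322] [-1.3377  1.0406  5.9851]
lift t15.8 gap0.552 gf41.6 [ 0.5445 -0.3443  0.1683] [ 0.3898 -0.8873 -3.427 ]
down hit=True t19.1 gap0.550 gf42.7 [0.5174 0.2574 0.0418] [0.4427 0.4695 2.4699]
up t20.3 gap1.001 gf0.0 [0.5159 0.2569 0.1988] [-0.072  -0.344  -0.9976]
caliper wrist expects [278.7993 193.9696] [(np.float64(5.0), np.int64(2796), 0.91), (np.float64(218.0), np.int64(1857), 0.77)]
  fit [ 0.543  -0.1282  0.1123] 0.0826979718926197
```

View pics/m.png

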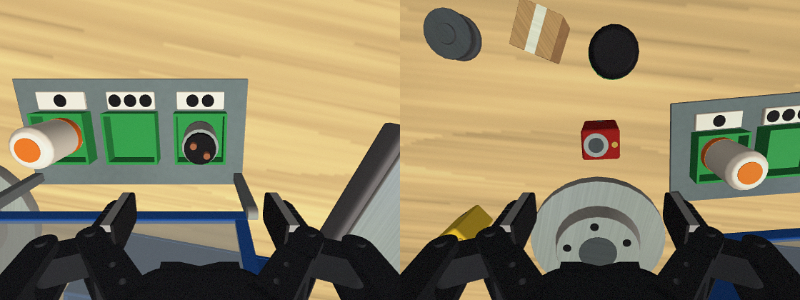

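The left half shows the filter standing in the one-dot pocket and the solenoid in the two-dot pocket. In the right half the red caliper is centred at (600,140), well clear of the yellow one. Next is the caliper.

Run:
```python
from fit import *
pick((.543,-.1284),np.pi+.11,.031)
put(pocket(0),np.pi+YAW,.031)
p=pocket(0)-.12*np.array([np.cos(YAW),np.sin(YAW)])
H=np.r_[C+.07*np.array([np.cos(YAW),np.sin(YAW)]),.112]; print("hinge",H)
f=grab_frame("scene"); save(f,"s2.png"); ex=np.array([np.cos(YAW),np.sin(YAW),0]);ey=np.array([-np.sin(YAW),np.cos(YAW),0]);ez=np.array([0,0,1])
t=grab_frame("top"); save(t,"t2.png")
from scipy.optimize import minimize_scalar
for c,fr in(("scene",f),("top",t)):
    for d in tip_of(c,"cover_edge")[:2]:
        r=minimize_scalar(lambda a:np.hypot(*(proj(fr,H+.135*(-np.cos(a)*ex+np.sin(a)*ez))-d["centre"])),bounds=(1.2,2.1),method="bounded"); print(c,d["score"],d["centre"],r.x,r.fun)
    for a in(1.45,1.65,1.85): print(c,a,[proj(fr,H+.135*(-np.cos(a)*ex+np.sin(a)*ez)+y*ey).round(1) for y in(-.156,.156)])
a=cv2.resize(cv2.imread("pics/s2.png")[170:370,200:400],(400,400));b=cv2.resize(cv2.imread("pics/t2.png")[130:330,100:300],(400,400));cv2.imwrite("pics/m2.png",np.hstack([a,b]))
```

```text
grab t23.5 gap0.580 gf42.6 [ 0.5439 -0.1285  0.0321] [0.2193 1.8471 6.227 ]
lift t24.4 gap0.584 gf41.9 [ 0.5419 -0.128   0.1685] [ 0.2757 -0.2109 -5.3284]
down hit=True t26.6 gap0.579 gf41.5 [0.5367 0.1571 0.042 ] [ 0.1625 -0.2946  4.3536]
up t27.8 gap0.997 gf0.0 [0.535  0.1569 0.1988] [ 0.0857 -0.5135  0.3436]
hinge [0.6046 0.1702 0.112 ]
scene 0.95 [265.4, 218.3] 1.8031459323956702 0.6414345762070154
scene 1.45 [array([267.6, 171.5]), array([315.4, 267.9])]
scene 1.65 [array([256. , 173.2]), array([300.7, 270.9])]
scene 1.85 [array([244.5, 176.8]), array([286.1, 276. ])]
top 0.97 [181.0, 168.2] 1.780195172557004 1.86513838264859
top 1.45 [array([257.7, 174.4]), array([113.5, 201.4])]
top 1.65 [array([255.4, 162.3]), array([111.4, 189. ])]
top 1.85 [array([253.2, 151. ]), array([110.3, 177.3])]
```

View pics/m2.png

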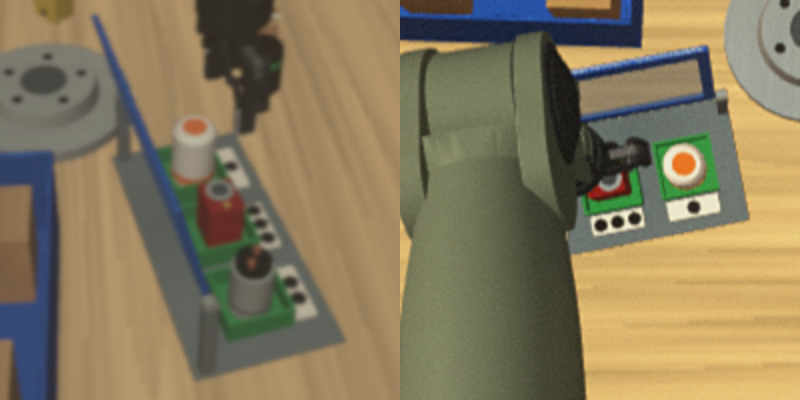

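All three parts stand in their pockets, and both cameras put the cover at about 1.79 rad. I'll sweep it shut from behind with the closed fingers.

```bash
cat > c.py <<'E'
from fit import *
ex=np.array([np.cos(YAW),np.sin(YAW),0]);ez=np.array([0,0,1.]);H=np.r_[C,.112]+.07*ex
def tcp(a,r=.118,w=.011): return H+r*(-np.cos(a)*ex+np.sin(a)*ez)+.004*(np.sin(a)*ex+np.cos(a)*ez)+w*ex
E
python3 - <<'E'
from c import *
rot=down(np.pi+YAW); p0=tcp(2.15); up=np.r_[p0[:2],.34]
P=[p0]+[tcp(a) for a in np.linspace(2.0,.06,14)]
print(np.array(P)[[0,-1]],[ik(p,rot) is not None for p in [up]+P])
s=np.array(get_state()["position"])
move_l((s[0],s[1],.34),.25); grab(20); move_l(up,.2); move_l(p0,.15); chk("behind")
for i,p in enumerate(P[1:]):
    move_l(p,.12)
    if i%3==0: chk(i)
chk("end"); f=grab_frame("scene"); save(f,"s3.png"); print(tip_of("scene","cover_edge")[:2])
cv2.imwrite("pics/s3c.png",cv2.resize(cv2.imread("pics/s3.png")[150:370,180:400],(500,500)))
E
```

```text
[[0.6821 0.185  0.2086]
 [0.4999 0.1501 0.1231]] [True, True, True, True, True, True, True, True, True, True, True, True, True, True, True, True]
behind t31.4 gap-0.001 gf0.0 [0.6826 0.1851 0.21  ] [ 1.1372 -0.5605  1.2321]
0 t31.7 gap-0.001 gf0.0 [0.6679 0.1823 0.2194] [ 0.1033 -0.1456 -0.2808]
3 t32.6 gap0.001 gf0.0 [0.6173 0.1726 0.23  ] [-0.4064 -0.4066 -0.0654]
6 t33.5 gap0.002 gf0.0 [0.5668 0.163  0.2192] [ 0.3199 -0.1245  0.3197]
9 t34.4 gap0.002 gf0.0 [0.526  0.1551 0.1873] [ 0.0256  0.4732 -0.3924]
12 t35.3 gap-0.003 gf0.0 [0.5027 0.1507 0.1406] [0.3965 0.1298 0.1513]
end t35.6 gap0.002 gf0.0 [0.4998 0.1501 0.1233] [0.061  0.2654 0.7881]
[{'centre': [340.2, 247.1], 'score': 0.95}]
```

View pics/s3c.png

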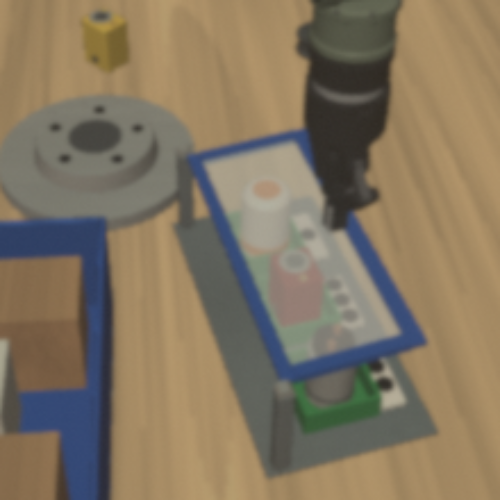

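The cover is nearly down and the fingertips rest on its free edge at (335,225) in the crop. I'll press to the stop, retreat and check.

Run:
```python
from c import *
p=np.array(tcp(0)); 
hit=move_l((p[0],p[1],.106),.03,until_force=12); chk("press %s"%hit)
move_l((p[0],p[1],.2),.2); movep((.35,-.1,.3),down(np.pi+YAW)); chk("away")
for c in("scene","top"):
    f=grab_frame(c); save(f,c+"9.png")
    for d in tip_of(c,"cover_edge")[:1]: print(c,d, [proj(f,H+.135*(-np.cos(a)*ex+np.sin(a)*ez)).round(1) for a in(0,.05,.1)])
a=cv2.resize(cv2.imread("pics/scene9.png")[150:370,180:400],(400,400));b=cv2.resize(cv2.imread("pics/top9.png")[120:320,110:310],(400,400));cv2.imwrite("pics/m9.png",np.hstack([a,b]))
```

```text
press True t36.1 gap0.005 gf3.8 [0.5005 0.1502 0.114 ] [-1.3184  0.1671  7.9031]
away t37.9 gap-0.002 gf0.0 [ 0.3502 -0.0996  0.2994] [ 0.3895 -0.6589 -0.7359]
scene {'centre': [338.3, 250.2], 'score': 0.77} [array([337.8, 250.5]), array([338. , 248.3]), array([338.1, 246.1])]
top {'centre': [202.9, 246.1], 'score': 0.87} [array([204.1, 243.6]), array([203.7, 243.5]), array([203.3, 243.2])]
```

View pics/m9.png

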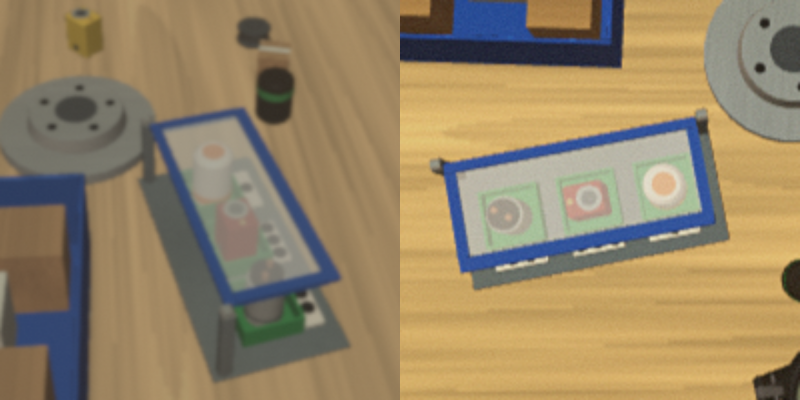

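The cover lies level over the three upright parts. It stopped against a hard limit at 12 N, and the scene camera puts its angle at about 0. The bystanders in view are undisturbed.

```bash
python3 -c "
from cell import *
print(sign_off())"
```

```text
the job is handed in; nothing more can be done
None
```

I placed the filter, solenoid and caliper upright in the one-, two- and three-dot pockets in that order, folded the cover fully down, and handed the job in at about 38 s; no verdict came back.

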